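# Set the browning and start the toast

## Task

Set the toaster to its middle browning and start it: with a fingertip on the knurled wheel on top of the toaster, roll it click by click toward the lever end until it clicks to rest with its red dot on top, between the two white ticks; only then push the toaster's lever down with a fingertip until it latches and stays down by itself. Do it by touch alone: do not lift, tip or shift the toaster, and leave the jam jar, spice tin, jug and tumbler where they stand.

Things in the scene. Friction and masses are not known exactly. Their poses are not given: they have to be found in the camera images.
- toaster: Two-slot toaster, steel sides, black middle, 224 mm long (its x), 160 mm wide (its y), deck 149 mm high, 1.8 kg, loose on rubber feet. Origin on the worktop under its centre; z up; its -x axis points out of the lever end, which faces the robot within 0.25 rad. Two bread slices stand in the slots, up to 177 mm high, from x = -24 to +80 mm.
- wheel (a joint): Browning wheel in the deck, axle level along toaster y. rad, growing as the crown rolls toward the lever end (toaster -x). Click stops every 0.628 rad (17.6 mm at the rim): -1.257, -0.628, 0 (red dot on top), 0.628, 1.257; starts one or two stops before 0 (rarely between them). A spring ball pulls it into the nearest stop from halfway; leaving a stop takes about 1.5 N at the rim.
- wheel_top (a point): Top of the wheel's crown (does not turn): toaster x = -81 mm, on its middle line, 160 mm above the worktop. Knurled grey wheel, 56 mm diameter, 18 mm wide; the crown shows 10 mm above the deck, 5 mm above black fairings 12 to 21 mm either side of the middle. A fingertip pressed down on it with 4 to 8 N and dragged along toaster x rolls it.
- wheel_mark (a point): Centre of the red dot, 6 mm across, on the wheel's rim; turns with it, on top of the crown, between the white ticks on the fairings, when the wheel reads 0. Other dots, 17.6 mm apart round the rim: two pale ones toward the lever end, two dark brown ones beyond the red.
- lever (a joint): Lever with the bread carriage: 0 up, grows downward in m. A spring pushes it up (3 N at the top, about 10 N just before the catch); at 0.034 an inner catch snaps over it and holds it at about 0.033; it can be pushed to a stop at 0.040. Let go before the catch, it rises again.
- lever_top (a point): Middle of the upper face of the lever's black tab, 36 mm long outward, 56 mm wide, 12 mm thick, sticking out level from the lever end, 4 to 40 mm from its wall (wall at toaster x = -115 mm). This point is at toaster x = -137 mm, on the middle line, 149 mm above the worktop while the lever is up.
- jam_jar: Jam jar with white lid, 65 mm diameter, 94 mm high, right of the toaster; origin at its underside. Leave alone.
- spice_tin: Green spice tin with cream label, 57 mm diameter, 68 mm high, right of the toaster; origin at its underside. Leave alone.
- cream_jug: Small yellow jug, 67 by 103 mm, 85 mm high, left of the toaster; origin at its underside. Leave alone.
- tumbler: Clear glass tumbler, 77 mm diameter, 89 mm high, left of the toaster; origin at its underside. Leave alone.

How it is judged:
By the outcome, as a careful person would: the job done as asked, in the order asked, and still so for the second after the job is handed in, with the robot touching nothing.
It also fails if it takes over 54 s, if anything falls off the work surface, if the arm or the gripper's body presses on something with over 40 N, if the wrist force passes 120 N, or if a joint passes its speed limit or range.

## Robot

A 7-joint arm with a two-finger parallel gripper is mounted at the origin on a cart in front of the work surface, level with it; the furniture and walls round the work are solid. World frame = base frame: x ahead of the robot, y to its left, z up, the work surface at z = 0. Lengths are in mm, angles in rad, forces in N, time in s.
With the tool pointing down it reaches from about 350 to 900 mm from the base axis. Payload 8.1 kg.
Tool frame: the origin (TCP) lies on the centre line of the jaws, within the pads' length; the fingertips stand 19 mm ahead of it and the grasp point (between the pads) is the TCP; z points along the fingers, y is the direction in which the jaws open and shut (so a half turn about z gives the same grasp; the last joint's range is limited). The gripper opens to 92 mm and grips with 3 to 60 N. Pads are 19 mm wide; open, the fingers measure 130 mm over their backs; the gripper's body (75 mm by 190 mm) begins 47 mm behind the grasp point.
Start: joints at [-1.367, 0.434, 0.025, 1.573, -0.012, 1.134, -0.075], TCP at [188.783, 595.82, 245.742] pointing down, gripper open.
Joint ranges: [-2.62, 2.62], [-0.44, 2.09], [-1.27, 1.32], [0.08, 2.57], [-1.32, 4.46], [0.12, 2], [-2.74, 2.74]. Speed limits (rad/s): [2.22, 2.22, 3.01, 3.01, 3.14, 3.14, 3.14].

## Interface

Orientations are given as a unit quaternion [w, x, y, z].
In Python, from workcell import env gives the robot as it stands.
- The arm moves only by the tool arm_command, never from a script. Its argument "commands" is a list of rows, each a list of 4 numbers: the shift along the tool's x, y, z in cm, then the turn about the tool's z in degrees. In form: [[x, y, z, spin], ...]. A call has 1 to 20 rows; each row is the pose to reach, as a shift and turn from the pose commanded when the call began, along the tool's axes at that moment; what a row does not reach only later rows make up. A row lasts 1/10 s, in which the tool goes at most 50 mm and 8.59 degrees, less where a joint would pass 70% of its speed; a pose out of reach is approached as far as the arm can. A call with a gripper value outside its range is refused whole. "gripper" is the finger opening in cm, from 0 to 9.18, set as the call begins (left out, the last holds). The fingers move at their own pace and stop on an object; "force" is the grip in N (left out, the last holds). Time passes only in rows, so rows that repeat a pose let the fingers close. It gives the time, the measured TCP pose, the force and the opening at its end, in the units of the state.
- env.read_state(): the state, without advancing time (a new reading comes with each control period).
- env.grab_frame(name): name is "scene" or "side" or "wrist"; returns the picture (400x640x3 uint8, blue, green, red); there is no depth.
- env.camera_model(name): a dict with "fx", "fy", "cx", "cy" (pixels), "dist_coeffs" ([k1, k2, p1, p2, k3] as OpenCV has them; the pictures are not rectified), "T" (4x4, takes a point from camera to world coordinates). Camera axes: x right, y down, z forward; pixel columns grow to the right and rows downward; lengths in mm; the calibration is good to about 2 mm. A picture is of the moment at which its call begins: read the wrist's pose just before it. camera_model takes no time and is no camera call; for the wrist camera it gives the pose at the moment of the call.
- env.finish_job(): hands the job in, once; it reports no verdict.
The state is a dict: "clock": time; "joint_pos": joint angles; "qd": joint speeds; "tau": joint torques, N m; "ee_pos": TCP position; "orientation": TCP orientation; "ft_force": force on the tool from outside, world axes, zero at the start; "ft_torque": the same for the moment, N m; "grip_width": finger opening in mm.
Only numpy, scipy, OpenCV 4.12 (cv2) and the standard library are available. Lean on these libraries where they do the work, as an engineer would, in place of code of your own. Each camera call takes 0.05 s, during which the arm holds its last target.

## Working session

There is one attempt and no reset: what is moved stays moved. The work goes in short steps, Python scripts to look and compute and a tool call to move; the robot and the scene stay as the last step left them, time stands still between calls to the robot, and variables do not carry over. Pictures are saved under pics/ and viewed, and the job is handed in when it is done.

Besides the shell and the picture viewer there is one more tool, called after "Request:" as name([rows], argument=value, ...), one row to a line, values as JSON. arm_command: Moves the arm, as the interface text tells. Its arguments: {"type":"object","properties":{"commands":{"type":"array"},"gripper":{"type":"number"},"force":{"type":"number"}},"required":["commands"]}

```bash
ls; mkdir -p pics
python3 - <<'E'
from workcell import env
import cv2,numpy as np
np.set_printoptions(precision=4,suppress=True)
s=env.read_state(); print({k:np.round(v,3) for k,v in s.items()})
for n in ["scene","side","wrist"]:
    m=env.camera_model(n); print(n,{k:(np.round(v,3).tolist()) for k,v in m.items()})
    cv2.imwrite(f"pics/{n}0.png",env.grab_frame(n))
E
```

```text
pics
{'clock': np.float64(0.0), 'joint_pos': array([-1.367,  0.435,  0.025,  1.574, -0.012,  1.134, -0.075]), 'qd': array([ 0.001, -0.001,  0.001,  0.001, -0.001, -0.   ,  0.   ]), 'tau': array([  0.001, -66.783,   0.985, -31.446,  -0.061,   0.043,   0.   ]), 'ee_pos': array([188.658, 595.356, 244.946]), 'orientation': array([-0.   ,  0.153,  0.988, -0.001]), 'ft_force': array([-0.243,  0.266,  0.479]), 'ft_torque': array([-0.024, -0.007,  0.045]), 'grip_width': np.float64(91.492)}
scene {'fx': 481.956, 'fy': 481.956, 'cx': 321.114, 'cy': 202.762, 'dist_coeffs': [0.009, 0.0, 0.0, 0.0, 0.0], 'T': [[0.863, -0.445, 0.239, 289.312], [-0.505, -0.763, 0.404, -504.279], [0.003, -0.469, -0.883, 1312.1], [0.0, 0.0, 0.0, 1.0]]}
side {'fx': 420.312, 'fy': 420.312, 'cx': 322.234, 'cy': 201.411, 'dist_coeffs': [-0.001, 0.0, 0.0, 0.0, 0.0], 'T': [[-0.312, -0.408, 0.858, -333.924], [-0.95, 0.139, -0.279, 336.078], [-0.005, -0.902, -0.431, 570.302], [0.0, 0.0, 0.0, 1.0]]}
wrist {'fx': 279.156, 'fy': 279.156, 'cx': 320.972, 'cy': 198.325, 'dist_coeffs': [-0.025, 0.0, 0.0, 0.0, 0.0], 'T': [[0.302, 0.913, 0.274, 113.993], [0.953, -0.289, -0.088, 619.151], [-0.001, 0.288, -0.958, 384.321], [0.0, 0.0, 0.0, 1.0]]}
```

View pics/scene0.png

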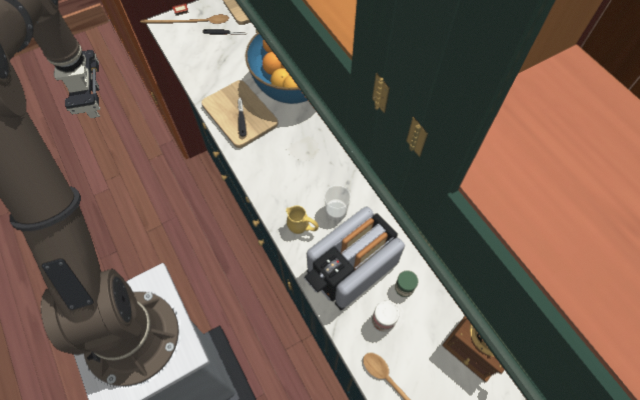

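View pics/side0.png

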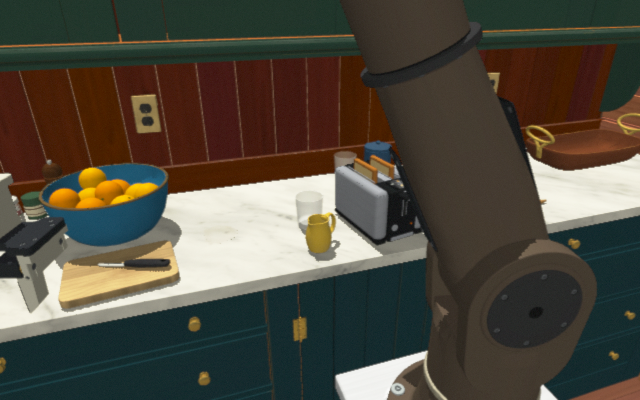

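View pics/wrist0.png

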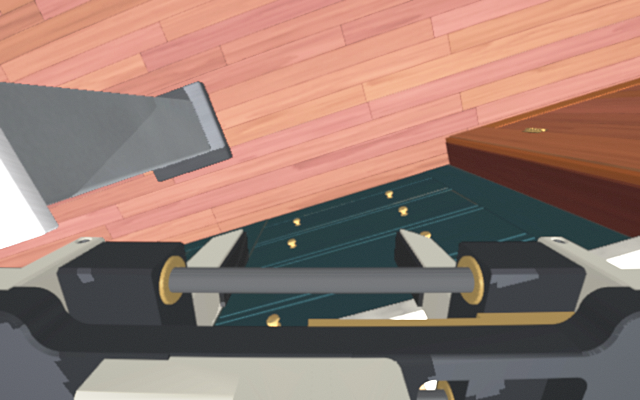

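Run:
```python
import cv2
a=cv2.imread("pics/scene0.png")
c=a[180:340,260:440]; cv2.imwrite("pics/c0.png",cv2.resize(c,None,fx=4.4,fy=3.75*4.4/4.4,interpolation=cv2.INTER_CUBIC))
c=a[235:300,300:365]; cv2.imwrite("pics/c1.png",cv2.resize(c,None,fx=9,fy=9,interpolation=cv2.INTER_CUBIC))
```

```text
(no output)
```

View pics/c0.png

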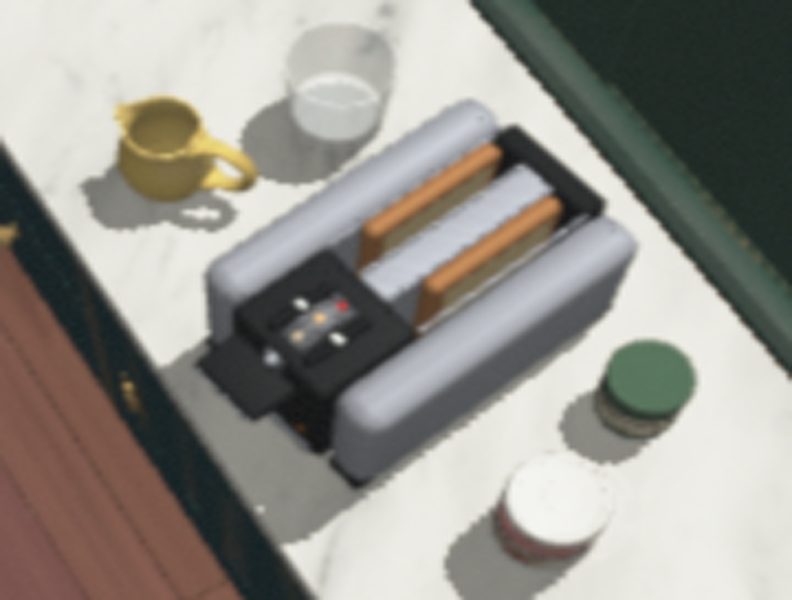

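View pics/c1.png

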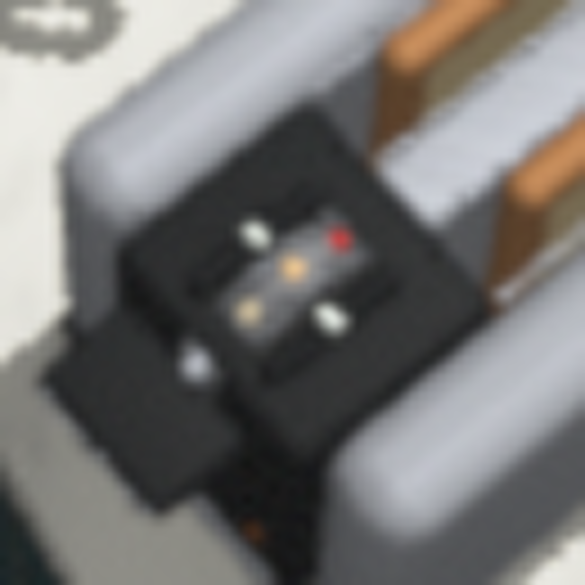

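```bash
cat > h.py <<'E'
import numpy as np,cv2
from scipy.optimize import least_squares
def proj(m,P):
    T=np.array(m["T"]);Ti=np.linalg.inv(T)
    K=np.array([[m["fx"],0,m["cx"]],[0,m["fy"],m["cy"]],[0,0,1.]])
    r,_=cv2.Rodrigues(Ti[:3,:3])
    return cv2.projectPoints(np.asarray(P,float).reshape(-1,1,3),r,Ti[:3,3],K,np.array(m["dist_coeffs"],float))[0].reshape(-1,2)
def ray(m,uv,z):
    K=np.array([[m["fx"],0,m["cx"]],[0,m["fy"],m["cy"]],[0,0,1.]])
    p=cv2.undistortPoints(np.asarray(uv,float).reshape(-1,1,2),K,np.array(m["dist_coeffs"],float)).reshape(-1,2)
    T=np.array(m["T"]);d=np.c_[p,np.ones(len(p))]@T[:3,:3].T;o=T[:3,3]
    return o+d*((np.asarray(z)-o[2])/d[:,2])[:,None]
def tw(q,P):
    P=np.atleast_2d(np.asarray(P,float));c,s=np.cos(q[2]),np.sin(q[2])
    return np.c_[q[0]+c*P[:,0]-s*P[:,1],q[1]+s*P[:,0]+c*P[:,1],P[:,2]]
def fit(m,P,uv,q0=(650,-50,0)):
    return least_squares(lambda q:(proj(m,tw(q,P))-uv).ravel(),q0,x_scale=[10,10,.1])
E
python3 - <<'E'
from h import *
from workcell import env
m=env.camera_model("scene")
c=np.array([[255,235],[330,320],[45,380],[162,512]])
uv=(c+.5)/9-.5+[300,235]
P=[[-81,16.5,155],[-81,-16.5,155],[-155,28,149],[-155,-28,149]]
f=fit(m,P,uv);print(f.x,f.fun.round(1))
q=f.x
print("wheel",tw(q,[[-81,0,160],[-137,0,149],[-115,0,149]]).round(1))
a=cv2.imread("pics/scene0.png")
ob=ray(m,[[297,215],[336,195],[406,278],[386,312]],[85,89,68,94]);print(ob.round(0))
pts=proj(m,tw(q,[[x,y,z] for x in(-112,112) for y in (-80,80) for z in (0,149)]+P+[[-81,0,160],[-98,0,155],[-64,0,155]]))
b=cv2.resize(a[160:340,240:440],None,fx=4,fy=3.33*1.2,interpolation=cv2.INTER_CUBIC)
b=cv2.resize(a[180:330,260:440],None,fx=4,fy=4,interpolation=cv2.INTER_CUBIC)
for p in pts: cv2.circle(b,tuple(int(v) for v in (p-[260,180]+.5)*4),3,(255,0,255),1)
cv2.imwrite("pics/o1.png",b)
E
```

```text
[ 6.16638724e+02 -1.29329362e+02  1.93172926e-01] [ 0.3 -0.2  0.6 -0.4 -1.3 -0.5  0.3  1. ]
wheel [[ 537.1 -144.9  160. ]
 [ 482.2 -155.6  149. ]
 [ 503.8 -151.4  149. ]]
[[ 543.   57.   85.]
 [ 671.   55.   89.]
 [ 708. -250.   68.]
 [ 603. -304.   94.]]
```

View pics/o1.png

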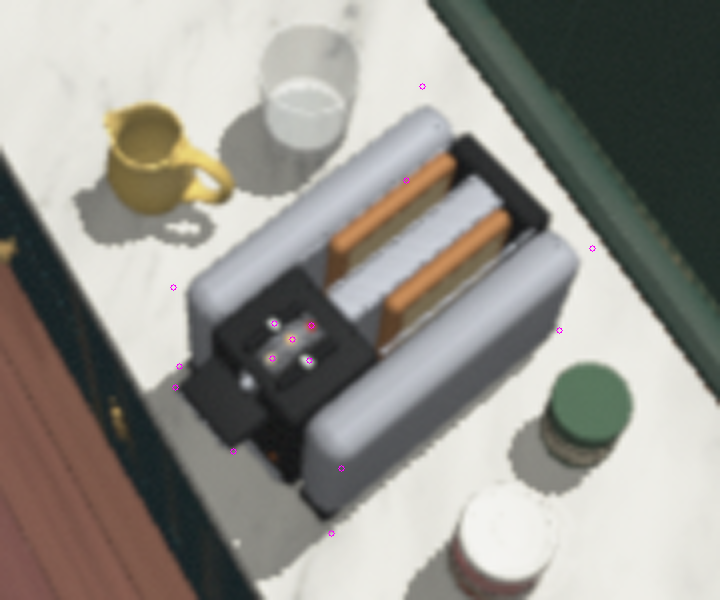

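Run:
```python
from h import *
from workcell import env
m=env.camera_model("scene");s=env.camera_model("side")
for z in (400,450,500,550,600):
    L=ray(m,[[330,110],[440,262]],[z,z]);
    t=np.linspace(-1,2,7)[:,None]; Q=L[0]+t*(L[1]-L[0])
    print(z,L.round(0).tolist(),proj(s,Q).round(0).tolist())
st=env.read_state()
from scipy.spatial.transform import Rotation as R
w=st["orientation"];Rm=R.from_quat([w[1],w[2],w[3],w[0]]).as_matrix()
for t in ([537,-145,310],):
    print((Rm.T@(np.array(t)-st["ee_pos"])/10).round(2),Rm.round(3).tolist())
```

```text
400 [[681.0, 118.0, 400.0], [675.0, -324.0, 400.0]] [[71.0, 91.0], [180.0, 85.0], [277.0, 80.0], [363.0, 75.0], [440.0, 70.0], [509.0, 66.0], [572.0, 63.0]]
450 [[660.0, 84.0, 450.0], [654.0, -334.0, 450.0]] [[94.0, 67.0], [199.0, 62.0], [292.0, 58.0], [375.0, 54.0], [450.0, 51.0], [517.0, 48.0], [578.0, 46.0]]
500 [[638.0, 50.0, 500.0], [633.0, -344.0, 500.0]] [[118.0, 41.0], [219.0, 38.0], [309.0, 35.0], [389.0, 33.0], [461.0, 31.0], [526.0, 29.0], [585.0, 27.0]]
550 [[617.0, 16.0, 550.0], [611.0, -354.0, 550.0]] [[144.0, 13.0], [240.0, 12.0], [326.0, 11.0], [403.0, 10.0], [472.0, 9.0], [535.0, 8.0], [592.0, 7.0]]
600 [[595.0, -18.0, 600.0], [590.0, -364.0, 600.0]] [[172.0, -16.0], [263.0, -16.0], [345.0, -15.0], [418.0, -15.0], [485.0, -15.0], [545.0, -14.0], [600.0, -14.0]]
[-55.57 -60.07  -6.41] [[-0.953, 0.302, -0.0], [0.302, 0.953, -0.001], [-0.0, -0.001, -1.0]]
```

Request:
arm_command([
  [0, 0, -3.5, 0],
  [-54.2, -60.8, -3.5, -28.7],
  [-54.2, -60.8, -3.5, -28.7],
  [-54.2, -60.8, -3.5, -28.7],
  [-54.2, -60.8, -3.5, -28.7],
  [-54.2, -60.8, -3.5, -28.7],
  [-54.2, -60.8, -3.5, -28.7],
  [-54.2, -60.8, -3.5, -28.7],
  [-54.2, -60.8, -3.5, -28.7],
  [-54.2, -60.8, -3.5, -28.7],
  [-54.2, -60.8, -3.5, -28.7],
  [-54.2, -60.8, -3.5, -28.7],
  [-54.2, -60.8, -3.5, -28.7],
  [-54.2, -60.8, -3.5, -28.7],
  [-54.2, -60.8, -3.5, -28.7],
  [-54.2, -60.8, -3.5, -28.7],
  [-54.2, -60.8, -3.5, -28.7],
  [-54.2, -60.8, -3.5, -28.7],
  [-54.2, -60.8, -3.5, -28.7],
  [-54.2, -60.8, -3.5, -28.7],
], gripper=0)

```text
clock: 2.15
ee_pos: [521.4, -146.9, 280.3]
orientation: [-0.0, -0.097, 0.995, 0.0]
ft_force: [-0.1, 0.1, -0.2]
grip_width: 0.5
```

```bash
cat > look.py <<'E'
import sys
from h import *
from workcell import env
st=env.read_state();m=env.camera_model("wrist");a=env.grab_frame("wrist")
import json
n=sys.argv[1];cv2.imwrite(f"pics/{n}.png",a);json.dump({k:np.array(v).tolist() for k,v in m.items()},open(f"{n}.json","w"))
print(st["clock"],st["ee_pos"].round(2),st["orientation"].round(4),st["ft_force"].round(2),st["grip_width"].round(2))
E
python3 look.py w1
```

```text
Traceback (most recent call last):
  File "look.py", line 7, in <module>
    print(st["clock"],st["ee_pos"].round(2),st["orientation"].round(4),st["ft_force"].round(2),st["grip_width"].round(2))
                                                                                               ^^^^^^^^^^^^^^^^^^^^^^
AttributeError: 'float' object has no attribute 'round'
```

View pics/w1.png

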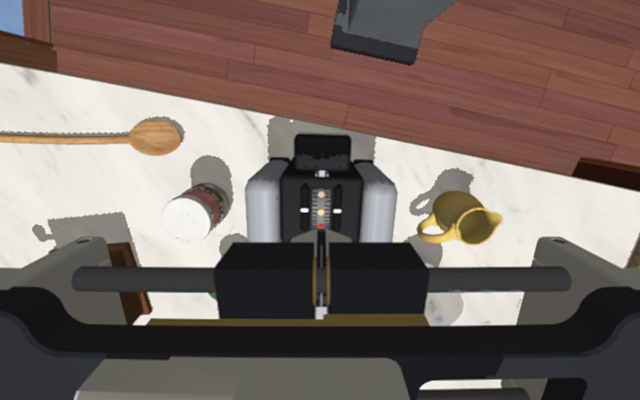

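```bash
sed -i 's/st\["grip_width"\].round(2)/round(float(st["grip_width"]),2)/' look.py
python3 - <<'E'
import cv2
a=cv2.imread("pics/w1.png")
cv2.imwrite("pics/w1c.png",cv2.resize(a[125:245,240:400],None,fx=5,fy=5,interpolation=cv2.INTER_CUBIC))
E
```

```text
(no output)
```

View pics/w1c.png

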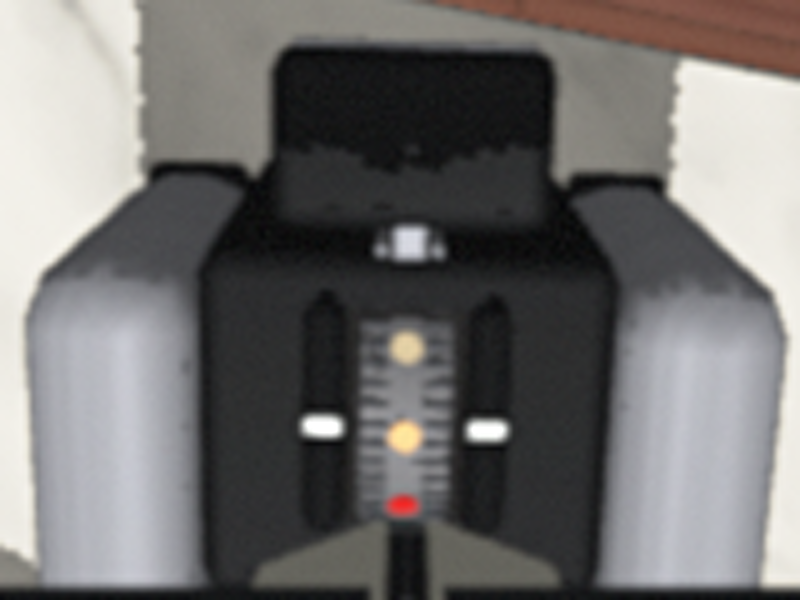

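Run:
```python
from h import *
import json
m=json.load(open("w1.json"))
g=lambda c:(np.array(c)+.5)/5-.5+[240,125]
P=[[-81,16.5,155],[-81,-16.5,155],[-155,28,149],[-155,-28,149]]
# image right = toaster +y (left world)
uv=g([[487,431],[322,427],[552,52],[276,50]])
f=fit(m,P,uv);q=f.x;print(q,np.degrees(q[2]),(f.fun*5).round(1))
f2=fit(m,P[:2],uv[:2]);print(f2.x,(f2.fun*5).round(1))
print(tw(q,[[-81,0,160],[-72,0,160],[-90,0,160],[-137,0,149]]).round(1))
for th in(-.5,-.628,-.7):
  d=[]
  for k in(-1,0,1):
    a=th+k*.628; d.append([-81-28*np.sin(a),0,132+28*np.cos(a)])
  print(th,((proj(m,tw(q,d))-[240,125]+.5)*5-.5).round(0).tolist())
```

```text
[ 6.14819313e+02 -1.30400315e+02  1.72271991e-01] 9.870458016015927 [  0.5   0.3   1.    1.1   8.8   1.9 -10.2  -2.5]
[ 6.14765445e+02 -1.30953341e+02  1.67479227e-01] [-0.3 -0.   0.3  0. ]
[[ 535.  -144.3  160. ]
 [ 543.9 -142.7  160. ]
 [ 526.2 -145.8  160. ]
 [ 479.8 -153.9  149. ]]
-0.5 [[403.0, 525.0], [404.0, 495.0], [406.0, 421.0]]
-0.628 [[403.0, 524.0], [404.0, 505.0], [405.0, 438.0]]
-0.7 [[403.0, 523.0], [403.0, 510.0], [405.0, 448.0]]
```

Request:
arm_command([
  [-2.2, 0, 1.0, 1.3],
  [-2.2, 0, 4.0, 1.3],
  [-2.2, 0, 7.0, 1.3],
  [-2.2, 0, 8.5, 1.3],
  [-2.2, 0, 9.2, 1.3],
  [-2.2, 0, 9.6, 1.3],
  [-2.2, 0, 9.6, 1.3],
  [-2.2, 0, 9.6, 1.3],
])

```text
clock: 3.0
ee_pos: [543.9, -143.1, 185.7]
orientation: [0.001, -0.086, 0.996, -0.0]
ft_force: [0.1, 0.3, 0.1]
grip_width: 0.4
```

```bash
python3 look.py w2;python3 - <<'E'
import cv2
from workcell import env
a=cv2.imread("pics/w2.png")
b=env.grab_frame("scene")[220:320,290:390]
cv2.imwrite("pics/s2.png",cv2.resize(b,None,fx=6,fy=6,interpolation=cv2.INTER_CUBIC))
E
```

```text
3.0 [ 543.87 -143.11  185.66] [ 7.000e-04 -8.570e-02  9.963e-01 -0.000e+00] [0.14 0.27 0.14] 0.44
```

View pics/w2.png

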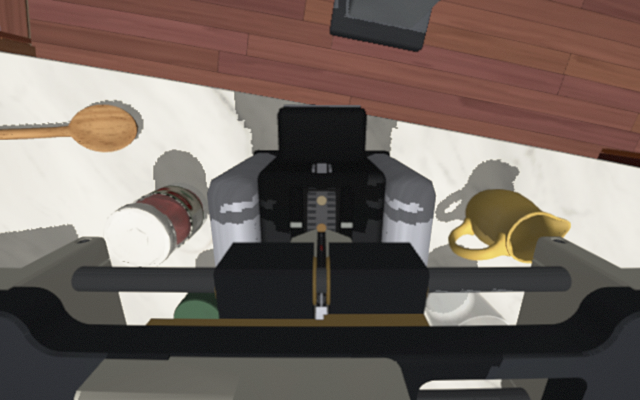

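View pics/s2.png

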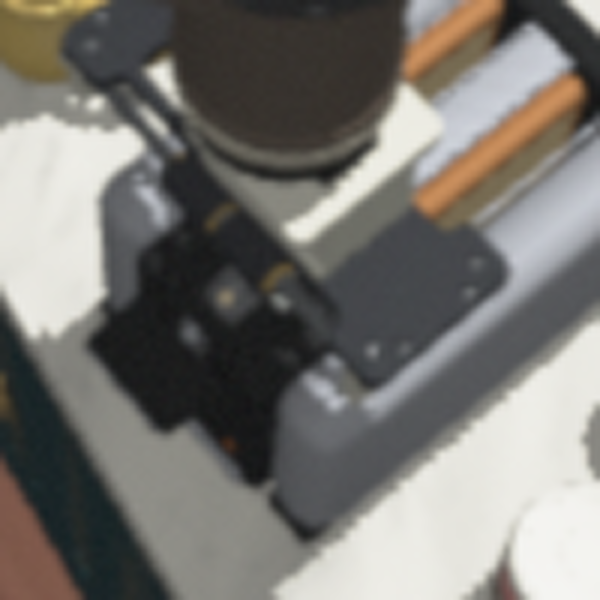

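Run:
```python
import cv2
a=cv2.imread("pics/w2.png")
cv2.imwrite("pics/w2c.png",cv2.resize(a[175:275,270:375],None,fx=6,fy=6,interpolation=cv2.INTER_CUBIC))
```

```text
(no output)
```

View pics/w2c.png

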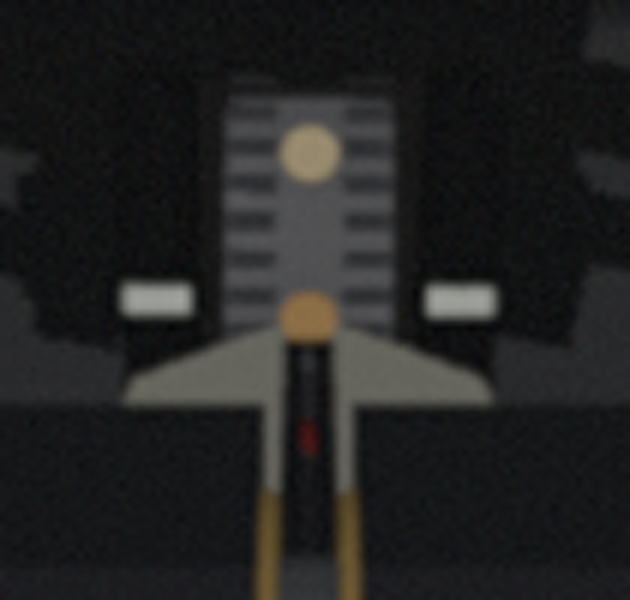

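Request:
arm_command([
  [0.3, 0, 0.3, 0],
  [0.3, 0, 0.5, 0],
  [0.3, 0, 0.6, 0],
  [0.3, 0, 0.6, 0],
])

```text
clock: 3.5
ee_pos: [540.6, -143.9, 179.2]
orientation: [0.0, -0.085, 0.996, 0.0]
ft_force: [-1.3, -0.5, 5.7]
grip_width: 0.4
```

Request:
arm_command([
  [0, 0, 0, 0],
])

```text
clock: 3.6
ee_pos: [540.6, -143.9, 179.2]
orientation: [0.0, -0.086, 0.996, 0.0]
ft_force: [-0.1, -0.6, 5.9]
grip_width: 0.6
```

Request:
arm_command([
  [0.15, 0, 0, 0],
  [0.3, 0, 0, 0],
  [0.45, 0, 0, 0],
  [0.6, 0, 0, 0],
  [0.75, 0, 0, 0],
  [0.75, 0, 0, 0],
])

```text
clock: 4.2
ee_pos: [533.1, -145.1, 179.1]
orientation: [0.0, -0.086, 0.996, 0.0]
ft_force: [0.2, 0.6, 6.6]
grip_width: -0.0
```

```bash
python3 look.py w3
python3 - <<'E'
import cv2
a=cv2.imread("pics/w3.png")
cv2.imwrite("pics/w3c.png",cv2.resize(a[155:275,270:375],None,fx=5,fy=5,interpolation=cv2.INTER_CUBIC))
E
```

```text
4.2 [ 533.14 -145.15  179.14] [ 4.000e-04 -8.550e-02  9.963e-01  0.000e+00] [0.2 0.6 6.6] -0.02
```

View pics/w3c.png

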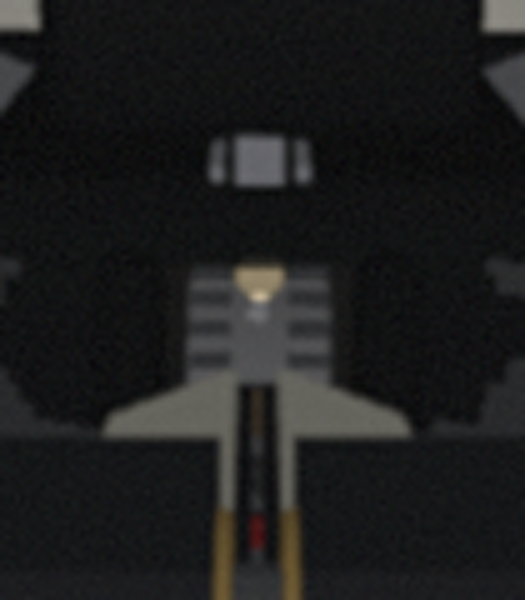

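Request:
arm_command([
  [0.15, 0, 0, 0],
  [0.3, 0, 0, 0],
  [0.45, 0, 0, 0],
  [0.6, 0, 0, 0],
  [0.75, 0, 0, 0],
  [0.75, 0, 0, 0],
])

```text
clock: 4.85
ee_pos: [525.2, -146.5, 179.0]
orientation: [-0.0, -0.085, 0.996, 0.0]
ft_force: [-2.7, 0.8, 7.9]
grip_width: 0.5
```

Request:
arm_command([
  [0, 0, -0.5, 0],
  [0, 0, -2, 0],
  [0, 0, -5, 0],
  [0, 0, -9, 0],
  [0, 0, -9, 0],
  [0, 0, -9, 0],
])

```text
clock: 5.45
ee_pos: [525.8, -146.5, 269.3]
orientation: [0.001, -0.086, 0.996, -0.0]
ft_force: [0.6, -0.5, -0.3]
grip_width: 0.6
```

```bash
python3 look.py w4
python3 - <<'E'
import cv2
a=cv2.imread("pics/w4.png")
cv2.imwrite("pics/w4c.png",cv2.resize(a[125:245,240:400],None,fx=5,fy=5,interpolation=cv2.INTER_CUBIC))
E
```

```text
5.45 [ 525.76 -146.45  269.28] [ 7.000e-04 -8.560e-02  9.963e-01 -1.000e-04] [ 0.62 -0.52 -0.26] 0.64
```

View pics/w4c.png

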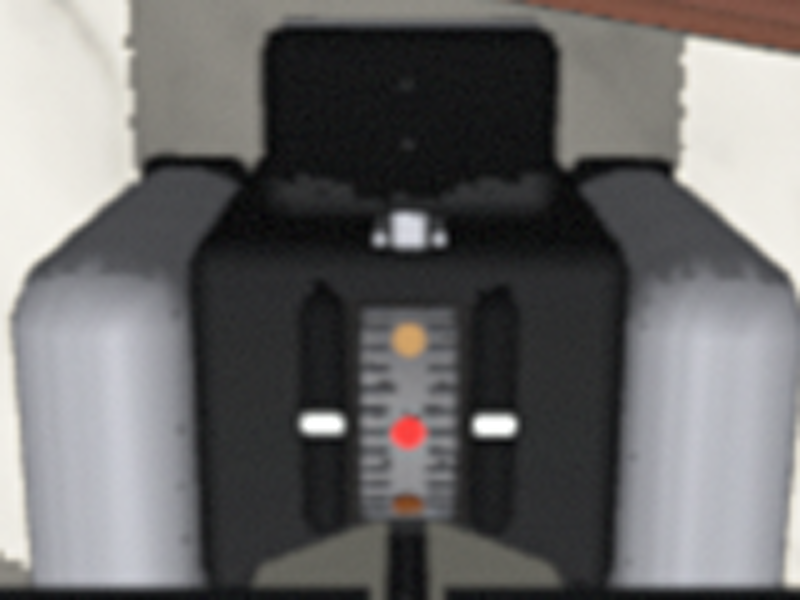

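Run:
```python
from h import *
import json
m=json.load(open("w4.json"))
g=lambda c:(np.array(c)+.5)/5-.5+[240,125]
P=[[-81,16.5,155],[-81,-16.5,155],[-155,28,149],[-155,-28,149]]
uv=g([[495,427],[322,424],[556,32],[266,30]])
f=fit(m,P,uv);q=f.x;print(q,np.degrees(q[2]),(f.fun*5).round(1))
print(tw(q,[[-81,0,160],[-137,0,149]]).round(1))
for th in(-.1,0,.1):
  d=[]
  for k in(-1,0,1):
    a=th+k*.628; d.append([-81-28*np.sin(a),0,132+28*np.cos(a)])
  print(th,((proj(m,tw(q,d))-[240,125]+.5)*5-.5).round(0).tolist())
```

```text
[ 6.15169971e+02 -1.31122199e+02  1.64131764e-01] 9.404057369825278 [-0.8  0.5  0.4  2.4  9.7 -0.9 -9.3 -1.1]
[[ 535.3 -144.4  160. ]
 [ 480.  -153.5  149. ]]
-0.1 [[408.0, 513.0], [408.0, 449.0], [409.0, 358.0]]
0 [[408.0, 506.0], [408.0, 436.0], [409.0, 344.0]]
0.1 [[408.0, 498.0], [408.0, 421.0], [409.0, 330.0]]
```

Request:
arm_command([
  [4.6, 0.1, 0, 0],
  [4.6, 0.1, 4, 0],
  [4.6, 0.1, 7, 0],
  [4.6, 0.1, 8.5, 0],
  [4.6, 0.1, 9.5, 0],
  [4.6, 0.1, 9.5, 0],
  [4.6, 0.1, 9.5, 0],
])

```text
clock: 6.2
ee_pos: [480.2, -153.3, 173.8]
orientation: [-0.0, -0.086, 0.996, -0.0]
ft_force: [-0.3, -0.8, -0.1]
grip_width: 0.3
```

```bash
python3 look.py w5
python3 - <<'E'
import cv2
a=cv2.imread("pics/w5.png")
cv2.imwrite("pics/w5c.png",cv2.resize(a[155:275,240:400],None,fx=5,fy=5,interpolation=cv2.INTER_CUBIC))
E
```

```text
6.2 [ 480.16 -153.29  173.75] [-3.000e-04 -8.550e-02  9.963e-01 -1.000e-04] [-0.27 -0.78 -0.14] 0.34
```

View pics/w5c.png

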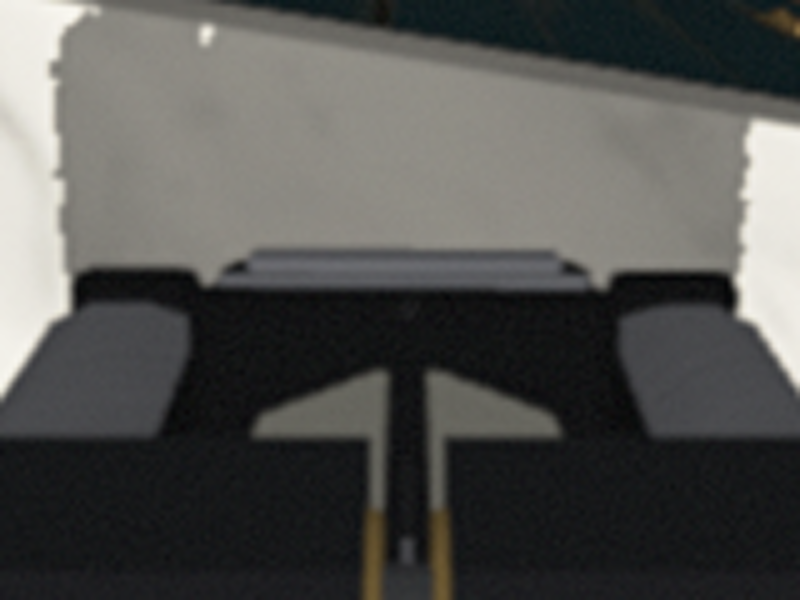

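Request:
arm_command([
  [0, 0, 0.4, 0],
  [0, 0, 0.8, 0],
  [0, 0, 1.2, 0],
  [0, 0, 1.6, 0],
  [0, 0, 2.0, 0],
  [0, 0, 2.4, 0],
  [0, 0, 2.8, 0],
  [0, 0, 3.2, 0],
  [0, 0, 3.5, 0],
  [0, 0, 3.5, 0],
])

```text
clock: 7.25
ee_pos: [480.6, -153.3, 138.5]
orientation: [0.0, -0.086, 0.996, -0.0]
ft_force: [2.8, 0.1, 3.5]
grip_width: 0.3
```

```bash
python3 look.py w6
python3 - <<'E'
import cv2
from workcell import env
b=env.grab_frame("scene")[220:320,290:390]
b=cv2.resize(b,None,fx=5,fy=5,interpolation=cv2.INTER_CUBIC)
c=cv2.resize(cv2.imread("pics/w6.png")[155:275,250:310+100],None,fx=2,fy=2)
cv2.imwrite("pics/s6.png",b)
cv2.imwrite("pics/w6c.png",cv2.resize(cv2.imread("pics/w6.png")[125:275,240:400],None,fx=4,fy=4,interpolation=cv2.INTER_CUBIC))
s=env.read_state();print(s["ft_force"],s["ft_torque"],s["ee_pos"])
E
```

```text
7.25 [ 480.59 -153.3   138.55] [ 4.000e-04 -8.560e-02  9.963e-01 -2.000e-04] [2.83 0.07 3.5 ] 0.34
[ 3.0069222  -0.02655762  4.57044565] [-0.06261597 -0.54854621  0.05989047] [ 480.58482141 -153.27306244  138.79983288]
```

View pics/s6.png

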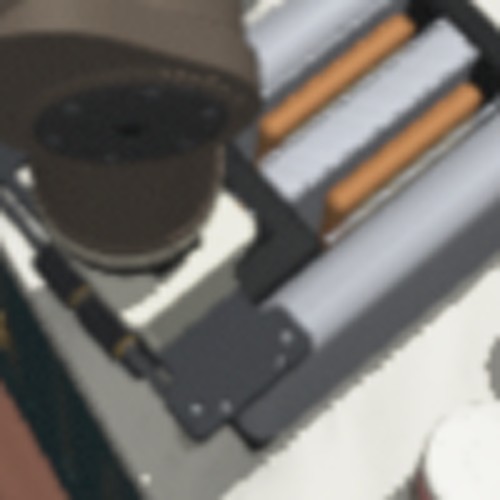

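View pics/w6c.png

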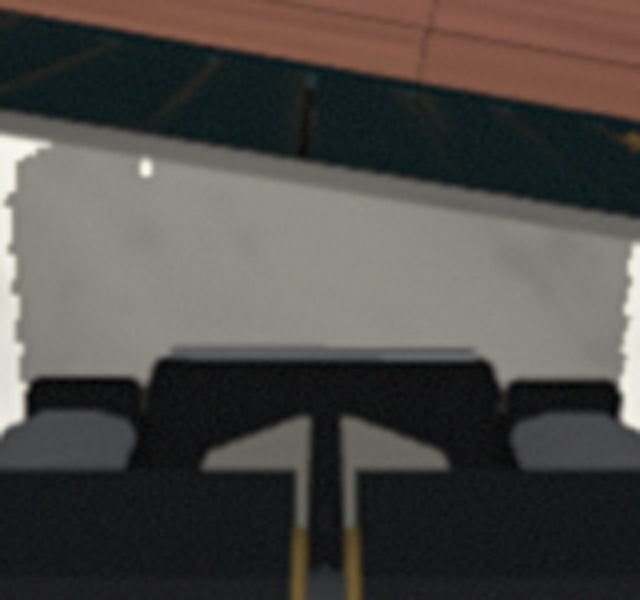

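Request:
arm_command([
  [0, 0, 0.15, 0],
  [0, 0, 0.3, 0],
  [0, 0, 0.45, 0],
  [0, 0, 0.45, 0],
])

```text
clock: 7.75
ee_pos: [480.1, -153.2, 134.1]
orientation: [-0.0, -0.086, 0.996, 0.0]
ft_force: [0.9, -0.1, 5.3]
grip_width: 0.5
```

Request:
arm_command([
  [0, 0, 0.1, 0],
  [0, 0, 0.2, 0],
  [0, 0, 0.3, 0],
  [0, 0, 0.3, 0],
])

```text
clock: 8.15
ee_pos: [480.1, -153.2, 131.2]
orientation: [-0.0, -0.086, 0.996, 0.0]
ft_force: [2.1, 0.1, 6.0]
grip_width: 0.3
```

Request:
arm_command([
  [0, 0, 0.1, 0],
  [0, 0, 0.2, 0],
  [0, 0, 0.2, 0],
])

```text
clock: 8.45
ee_pos: [480.0, -153.2, 129.2]
orientation: [-0.0, -0.086, 0.996, 0.0]
ft_force: [1.0, 0.2, 5.3]
grip_width: 0.5
```

Request:
arm_command([
  [0, 0, -0.2, 0],
  [0, 0, -0.4, 0],
  [0, 0, -0.6, 0],
  [0, 0, -0.8, 0],
  [0, 0, -1.0, 0],
  [0, 0, -1.0, 0],
])

```text
clock: 9.05
ee_pos: [479.7, -153.1, 139.1]
orientation: [-0.0, -0.086, 0.996, 0.0]
ft_force: [0.8, -0.9, 0.2]
grip_width: 0.7
```

Request:
arm_command([
  [0, 0, -2, 0],
  [0, 0, -6, 0],
  [0, 0, -10, 0],
  [-2, 0, -14, 0],
  [-4, 0, -14, 0],
  [-4, 0, -14, 0],
  [-4, 0, -14, 0],
])

```text
clock: 9.75
ee_pos: [519.0, -146.2, 278.5]
orientation: [-0.001, -0.086, 0.996, 0.0]
ft_force: [-0.1, 0.3, -0.8]
grip_width: 0.4
```

```bash
python3 look.py w7
python3 - <<'E'
import cv2
from workcell import env
cv2.imwrite("pics/w7c.png",cv2.resize(cv2.imread("pics/w7.png")[105:245,240:400],None,fx=4.2,fy=4.2,interpolation=cv2.INTER_CUBIC))
E
```

```text
9.75 [ 518.96 -146.22  278.48] [-9.000e-04 -8.570e-02  9.963e-01  1.000e-04] [-0.14  0.26 -0.84] 0.37
```

View pics/w7c.png

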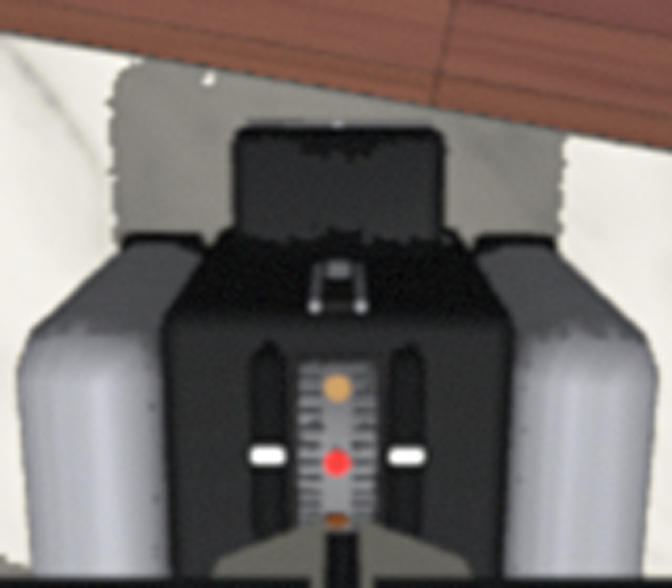

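View pics/w7.png

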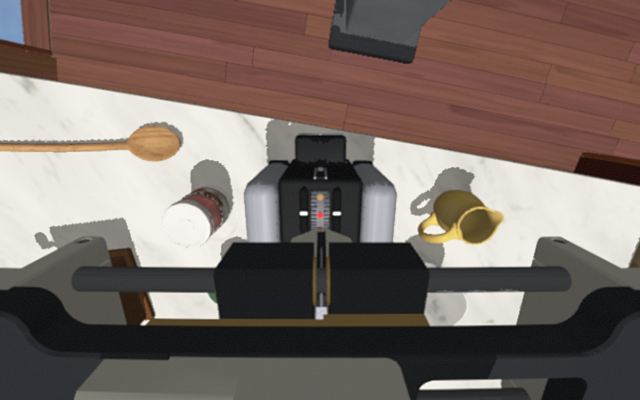

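Request:
arm_command([
  [0, 0, 0, 0],
  [0, 0, 0, 0],
  [0, 0, 0, 0],
  [0, 0, 0, 0],
  [0, 0, 0, 0],
  [0, 0, 0, 0],
  [0, 0, 0, 0],
  [0, 0, 0, 0],
  [0, 0, 0, 0],
  [0, 0, 0, 0],
])

```text
clock: 10.8
ee_pos: [519.6, -146.4, 279.2]
orientation: [-0.0, -0.086, 0.996, 0.0]
ft_force: [-0.1, -0.5, 0.1]
grip_width: 0.6
```

```bash
python3 look.py w8
python3 - <<'E'
from h import *
import json
m=json.load(open("w7.json"))
a=cv2.imread("pics/w7.png").astype(int);b=cv2.imread("pics/w8.png").astype(int)
print("w7-w8 diff",abs(a-b)[100:240].mean())
g=lambda c:(np.array(c)+.5)/4.2-.5+[240,105]
uv=g([[406,457],[267,456]])
f=fit(m,[[-81,16.5,155],[-81,-16.5,155]],uv);q=f.x;print(q,np.degrees(q[2]))
for z in (149,116): print(z,((proj(m,tw(q,[[-155,28,z],[-155,-28,z]]))-[240,105]+.5)*4.2-.5).round(0).tolist())
for th in(-.1,0,.1): print(th,((proj(m,tw(q,[[-81-28*np.sin(th),0,132+28*np.cos(th)]]))-[240,105]+.5)*4.2-.5).round(0).tolist())
from workcell import env
s=env.grab_frame("scene");cv2.imwrite("pics/s8.png",cv2.resize(s[180:330,260:440],None,fx=4,fy=4,interpolation=cv2.INTER_CUBIC))
E
```

```text
10.8 [ 519.55 -146.38  279.21] [-0.     -0.0855  0.9963  0.    ] [-0.14 -0.5   0.05] 0.63
w7-w8 diff 3.5879947916666666
[ 6.14850108e+02 -1.31315551e+02  1.63407901e-01] 9.362583049593743
149 [[463.0, 138.0], [214.0, 136.0]]
116 [[450.0, 128.0], [228.0, 126.0]]
-0.1 [[336.0, 475.0]]
0 [[336.0, 464.0]]
0.1 [[337.0, 452.0]]
```

View pics/s8.png

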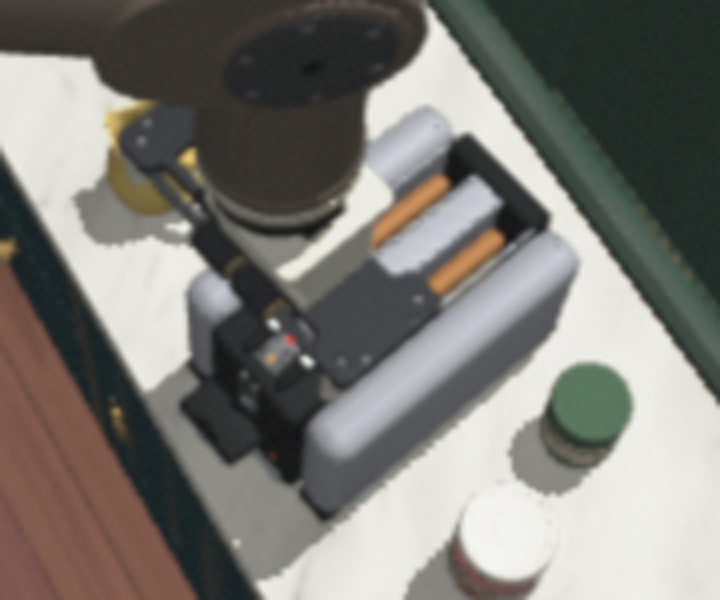

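Run:
```python
from workcell import env
print(env.finish_job())
```

```text
the job is handed in; nothing more can be done
None
```

The browning wheel is set to its middle stop with the red dot on top, the lever is latched down, and I handed the job in at about 11 s on the clock.

- **Wheel:** it started one stop before the middle. I pressed the closed fingertips on the crown with 6–8 N, dragged about 15 mm toward the lever end, then lifted. The red dot then sat between the white ticks, within about 0.02 rad of 0 in the wrist camera. It was still there in the pictures taken after the lever push.
- **Lever:** only after that check, I pushed the tab down to about 39 mm with the fingertips. The force fell to zero as I backed off past the latch height. The tab showed at latched height in the wrist camera right after I lifted, and it and the bread were still down in the scene view a second later.
- **Toaster and other items:** the toaster stayed put within about 1 mm by my image fits. The jam jar, spice tin and jug look unmoved. The tumbler was hidden behind the arm in the last scene picture, but the arm never went near it.
- **Disagreement:** the push force read only about 4–6 N near the catch, less than the 10 N described. There was also up to 3 N sideways, probably friction on the tab. The backed-off force and the pictures still both show the lever latched.

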